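Count along the divider rack and file the orange carton in the third gap

TASK

Nothing is to be gripped or lifted here. Starting at the yellow end of the blue divider rack, run a fingertip lightly along the sprung rail on top of it, pressing on the rail over the first, then the second, then the third gap (count full gaps too) and go no farther along the rail than that. Then push the orange carton, which stands in the channel in front of the gaps, along the channel and into that third gap until it is fully home against the back stop, leaving the other cartons and the loose things where they are, and move the hand clear.

Things in the scene. Friction and masses are not known exactly. Their poses are not given: they have to be found in the camera images.
- rack: Blue rack, 307 mm wide, fixed. Origin on the bench at mid-width under the dividers' front ends; x into the gaps, away from the robot, y left along the rack, z up. 7 white dividers 7 mm thick, round-nosed, at y = 0, +-50, +-100, +-150 mm, x = 0 to 58 mm, tops 46 mm above the bench. So 6 gaps 43 mm wide, centred at y = +-25, +-75, +-125 mm. Floor plate 6 mm thick.
- channel (a point): Middle of the floor of the smooth channel that crosses in front of all the gaps, at rack x = -33 mm, y = 0, z = 6 mm. The channel runs along y, from rack x = -66 mm to 0, both ends open; towards the robot it has a straight lip 5 mm thick (x = -71 to -66 mm), top 16 mm above the bench.
- stop (a point): Foot of the back stop's face at mid-width: rack x = 58 mm, y = 0, z = 6 mm. The stop is a wall closing the far end of all the gaps, top 46 mm above the bench.
- count_rail: Aluminium rail across the tops of the dividers, 16 mm (x) by 307 mm (y) by 9 mm, with a black band over every divider. Origin at its centre, which rests at x = 14 mm, y = 0, z = 59.5 mm in the rack's frame (its top 64 mm above the bench). It is sprung: it yields straight down under a fingertip, 1.5 N at first touch to 4.5 N at its 6 mm stop, and comes back up.
- yellow_end: Yellow end block, fixed against one end of the rack (either the left or the right), 58 x 26 x 54 mm; origin at the centre of its underside, at x = 32 mm and y = +168 or -168 mm in the rack's frame. Gap counting starts at this end: the first gap is the one next to it.
- grey_end: Grey end block of the same size and shape, at the other end of the rack.
- carton: Orange carton, white tape band, 60 mm (x) x 38 mm (y) x 42 mm high, 80 to 180 g, loose in the channel (6 mm deeper than it is long); slides under about 1 N. Origin at the centre of its underside, axes along the rack's within a few degrees. Fully home in a gap its centre is at rack x = 28 mm and its near face 2 mm proud of the dividers.
- brown_carton: Brown carton of the same size, already home in the second gap from the left or in the rightmost gap, its near face 2 mm proud. Loose: leave it.
- white_carton: White carton with a blue band, same size, home in the other of those two gaps. Loose: leave it.
- coupling: White plastic pipe coupling standing on end, 44 mm diameter, 45 mm high, loose; origin at the centre of its underside. Leave it.
- tee_fitting: Grey plastic pipe tee lying on the bench, 74 mm long, 32 mm high, loose; origin on the bench under its middle. Leave it.
- adhesive_can: Can with a green label, 56 mm diameter, 100 mm high, loose; origin at the centre of its underside. Leave it.
- box_knife: Black and green box knife lying flat, 120 x 22 x 16 mm, loose; origin at the centre of its underside. Leave it.
- filter_cartridge: White filter cartridge with blue ends, standing, 62 mm diameter, 124 mm high, loose; origin at the centre of its underside. Leave it.

How it is judged:
On the way, in this order (a step that is already met when the one before it is completed fails the run):
1. a fingertip presses on the rail over the first gap from the yellow end (((y of yellow_end in the frame of rack above 0 m and contact force between the fingers and count_rail above 0.3 N and y of the grasp point in the frame of rack between 0.11 and 0.14 m) or (y of yellow_end in the frame of rack below 0 m and contact force between the fingers and count_rail above 0.3 N and y of the grasp point in the frame of rack between -0.14 and -0.11 m))), for 0.1 s.
2. a fingertip presses on the rail over the second gap (((y of yellow_end in the frame of rack above 0 m and contact force between the fingers and count_rail above 0.3 N and y of the grasp point in the frame of rack between 0.06 and 0.09 m) or (y of yellow_end in the frame of rack below 0 m and contact force between the fingers and count_rail above 0.3 N and y of the grasp point in the frame of rack between -0.09 and -0.06 m))), for 0.1 s.
3. a fingertip presses on the rail over the third gap (((y of yellow_end in the frame of rack above 0 m and contact force between the fingers and count_rail above 0.3 N and y of the grasp point in the frame of rack between 0.01 and 0.04 m) or (y of yellow_end in the frame of rack below 0 m and contact force between the fingers and count_rail above 0.3 N and y of the grasp point in the frame of rack between -0.04 and -0.01 m))), for 0.1 s.
4. the orange carton is pushed into the mouth of the third gap (((y of yellow_end in the frame of rack above 0 m and x of carton in the frame of rack above -0.01 m and y of carton in the frame of rack between 0.017 and 0.033 m) or (y of yellow_end in the frame of rack below 0 m and x of carton in the frame of rack above -0.01 m and y of carton in the frame of rack between -0.033 and -0.017 m))), for 0.1 s.
At the end, for the whole second after the job is handed in: The orange carton stands upright on the floor of the third gap from the yellow end, within 5 mm of fully home against the back stop and square with the gap, at rest; the brown and white cartons are within 15 mm of where they were, the other loose things within 30 mm (((y of yellow_end in the frame of rack above 0 m and y of carton in the frame of rack between 0.017 and 0.033 m) or (y of yellow_end in the frame of rack below 0 m and y of carton in the frame of rack between -0.033 and -0.017 m)) and x of carton in the frame of rack between 0.023 and 0.034 m and z of carton in the frame of rack below 0.012 m and angle between the x axis of carton and the x axis of rack, either way round below 0.15 rad and angle between carton's own z axis and vertical below 0.1 rad and linear speed of carton below 0.01 m/s and distance of each of brown_carton, white_carton from where it was at the start of the episode below 0.015 m and distance of each of coupling, tee_fitting, adhesive_can, box_knife, filter_cartridge from where it was at the start of the episode below 0.03 m); the robot touches nothing.
It fails at once if the orange carton is lifted more than 10 mm off the rack's floor, or tipped over by more than about 17 degrees (z of carton in the frame of rack above 0.016 m or angle between carton's own z axis and vertical above 0.3 rad).
It fails at once if the rail is pressed beyond the third gap (more than 12 mm past the divider that ends it) ((y of yellow_end in the frame of rack above 0 m and contact force between the fingers and count_rail above 0.3 N and y of the grasp point in the frame of rack below -0.012 m) or (y of yellow_end in the frame of rack below 0 m and contact force between the fingers and count_rail above 0.3 N and y of the grasp point in the frame of rack above 0.012 m)).
It fails at once if the rail is pressed hard, with more than 25 N (contact force between the fingers and count_rail above 25 N).
It fails at once if the brown or white carton is moved by more than 15 mm (distance of any of brown_carton, white_carton from where it was at the start of the episode above 0.015 m).
It fails at once if a loose bystander is moved by more than 30 mm (distance of any of coupling, tee_fitting, adhesive_can, box_knife, filter_cartridge from where it was at the start of the episode above 0.03 m).
It also fails if it takes over 64 s, if anything falls off the work surface, if the arm or the gripper's body presses on something with over 40 N, if the wrist force passes 120 N, or if a joint passes its speed limit or range.

ROBOT

A 6-joint arm with a two-finger parallel gripper is mounted at the origin on the work surface. World frame = base frame: x ahead of the robot, y to its left, z up, the work surface at z = 0. Lengths are in m, angles in rad, forces in N, time in s.
With the tool pointing down it reaches from about 0.3 to 0.875 m from the base axis. Payload 6.4 kg.
Tool frame: the origin (TCP) lies between the finger pads; the fingertips stand tip_extent ahead of it and the grasp point (between the pads) lies 5 mm behind it (tip_extent is the distance from the TCP to the fingertips, in m); z points along the fingers, y is the direction in which the jaws open and shut (so a half turn about z gives the same grasp; the last joint's range is limited). The gripper opens to 85 mm and grips with 20 to 120 N. Pads are 22 mm wide; open, the fingers measure 114 mm over their backs; the gripper's body (76 mm by 85 mm) begins 54 mm behind the grasp point. The pads swing forward as they close: fully open they stand 13 mm farther back than shut.
Start: joints at [0.907, 0.181, 1.607, -0, 1.354, -0.206], TCP at [0.254, 0.516, 0.245] pointing down, gripper open.
Joint ranges: [-2.99, 2.99], [-0.89, 2.07], [0.3, 2.58], [-1.14, 4.28], [0, 2.63], [-3.12, 3.12]. Speed limits (rad/s): [2.57, 2.57, 3.01, 3.14, 3.14, 3.14].

INTERFACE

Orientations are given as a unit quaternion [w, x, y, z].
In Python, from bench import * gives the robot as it stands.
- The arm moves only by the shell command python3 -m jog 'ROWS'. ROWS is JSON, a list of rows, each a list of 3 entries, a list of its own where there are three numbers: the shift along the tool's x, y, z in mm, then the turn, a rotation vector about the tool's x, y, z in rad, then the opening, from 0 (shut) to 1 (fully open). A call has 1 to 20 rows; each row is the pose to reach, as a shift and turn from the pose measured when the call began, along the tool's axes at that moment; what a row does not reach only later rows make up. A row lasts 1/12 s, in which the tool goes at most 41.7 mm and 7.16 degrees, less where a joint would pass 70% of its speed; a pose out of reach is approached as far as the arm can. A call with a gripper value outside its range is refused whole. The fingers move at their own pace and stop on an object; the grip force is fixed at half the most. Time passes only in rows, so rows that repeat a pose let the fingers close. It gives the time, the measured TCP pose, the force and the opening at its end, in the units of the state.
- get_obs(): the state, without advancing time (a new reading comes with each control period).
- camera(name): name is "scene" or "top" or "wrist"; returns (picture, depth): 384x512x3 uint8, red, green, blue; 384x512 float32, m along the optical axis (not along the pixel's ray), 0 where there is no reading.
- get_calibration(name): a dict with "fx", "fy", "cx", "cy" (pixels), "world_from_camera" (4x4, takes a point from camera to world coordinates). Camera axes: x right, y down, z forward; pixel columns grow to the right and rows downward; lengths in m; the calibration is good to about 2 mm. The wrist camera is an equidistant fisheye: a pixel r from the principal point sees the ray r / f radians off the axis. A picture is of the moment at which its call begins: read the wrist's pose just before it. get_calibration takes no time and is no camera call; for the wrist camera it gives the pose at the moment of the call.
- hand_in(): hands the job in, once; it reports no verdict.
The state is a dict: "time_s": time; "q": joint angles; "dq": joint speeds; "joint_efforts": joint torques, N m; "eef_pos": TCP position; "eef_rot": TCP orientation; "wrist_force": force on the tool from outside, world axes, zero at the start; "torque": the same for the moment, N m; "opening": opening from 0.0 (shut) to 1.0 (fully open).
Only numpy, scipy, OpenCV 4.12 (cv2) and the standard library are available. Lean on these libraries where they do the work, as an engineer would, in place of code of your own. Each camera call takes 0.05 s, during which the arm holds its last target.

## Working session

There is one attempt and no reset: what is moved stays moved. The work goes in short steps, Python scripts to look and compute and a shell command to move; the robot and the scene stay as the last step left them, time stands still between calls to the robot, and variables do not carry over. Pictures are saved under pics/ and viewed, and the job is handed in when it is done.

```bash
ls; mkdir -p pics
python3 - <<'E'
from bench import *
import cv2
o=get_obs();print(o)
for n in("scene","top","wrist"):
    p,d=camera(n);cv2.imwrite(f"pics/{n}0.png",p[:,:,::-1]);import numpy as np;np.savez(f"{n}0.npz",p=p,d=d,T=get_calibration(n)["world_from_camera"])
    print(get_calibration(n))
E
```

```text
pics
{'time_s': 0.0, 'q': array([ 9.06682469e-01,  1.81535520e-01,  1.60798852e+00, -6.70452628e-06,
        1.35378088e+00, -2.06320709e-01]), 'dq': array([-0.00072792, -0.00092357, -0.0015068 , -0.00017777,  0.00043386,
        0.00030069]), 'joint_efforts': array([-3.31322744e-04, -4.44881594e+01, -3.51331508e+01, -1.71624965e-04,
        9.03568463e-03, -6.53820678e-06]), 'eef_pos': array([0.25380607, 0.51538087, 0.24439664]), 'eef_rot': array([-3.57982660e-04,  2.26902228e-01,  9.73917166e-01, -7.77699699e-04]), 'wrist_force': array([-0.57408844, -0.29317967, -1.10209819]), 'torque': array([-0.02927365,  0.03496734, -0.0315381 ]), 'opening': 1.000908327630695}
{'fx': 406.901242484053, 'fy': 406.901242484053, 'cx': 255.49588027719474, 'cy': 189.15891375951256, 'world_from_camera': array([[ 0.68167265,  0.61476588, -0.39671818,  0.95936615],
       [ 0.73163055, -0.56810977,  0.37678645, -0.40231907],
       [ 0.00625598, -0.54709615, -0.83704639,  0.91558551],
       [ 0.        ,  0.        ,  0.        ,  1.        ]])}
{'fx': 409.5654338245142, 'fy': 409.5654338245142, 'cx': 257.035725007731, 'cy': 197.07139080546185, 'world_from_camera': array([[ 0.06090786, -0.9783011 ,  0.19803329,  0.38437436],
       [-0.99814166, -0.06006687,  0.0102568 , -0.010514  ],
       [ 0.001861  , -0.19829   , -0.98014163,  1.02850341],
       [ 0.        ,  0.        ,  0.        ,  1.        ]])}
{'fx': 297.3186396354542, 'fy': 297.3186396354542, 'cx': 258.3379393769567, 'cy': 193.5273037942837, 'world_from_camera': array([[ 0.44222059,  0.85047622,  0.28483531,  0.181805  ],
       [ 0.89690532, -0.41885291, -0.14185586,  0.55229343],
       [-0.00134093,  0.31820189, -0.94802202,  0.37379163],
       [ 0.        ,  0.        ,  0.        ,  1.        ]])}
```

View pics/scene0.png

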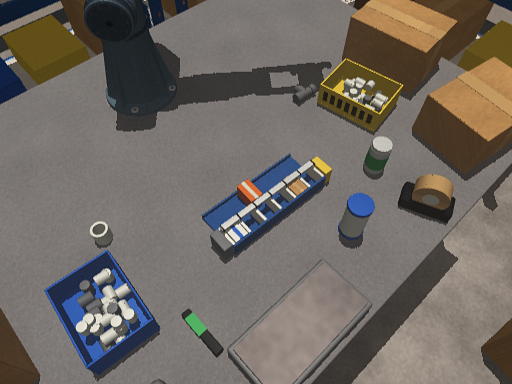

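View pics/top0.png

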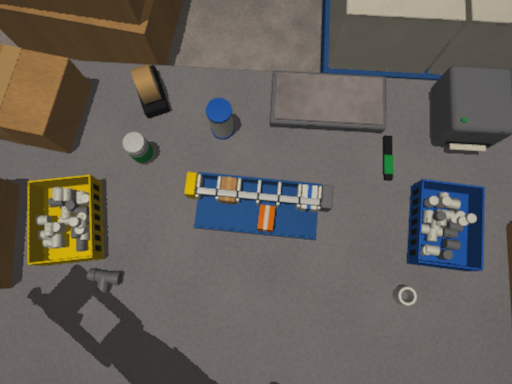

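View pics/wrist0.png

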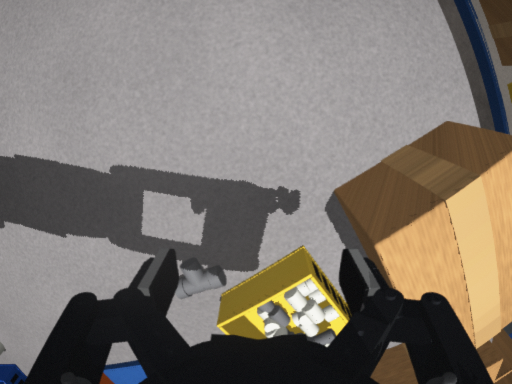

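The top view (left is +y) shows the rack's yellow end at the left, about (191,184). Brown is in gap 2 (228,188), white is in the rightmost gap (310,197), and the orange carton is in the channel at (266,217). So gap 3 is at rack y=+25 mm. Next I'll measure it precisely.

```bash
cat > h.py <<'E'
import numpy as np, cv2
from bench import *
def ray(n,u,v,z,T=None):
    c=get_calibration(n); T=c["world_from_camera"] if T is None else T
    d=T[:3,:3]@np.array([(u-c["cx"])/c["fx"],(v-c["cy"])/c["fy"],1]); o=T[:3,3]
    return o+d*(z-o[2])/d[2]
def pts(n,d):
    c=get_calibration(n);T=c["world_from_camera"]
    v,u=np.mgrid[:384,:512]
    P=np.stack([(u-c["cx"])/c["fx"]*d,(v-c["cy"])/c["fy"]*d,d],-1)
    return P@T[:3,:3].T+T[:3,3]
E
python3 - <<'E'
from h import *
for n in("top","scene"):
    z=np.load(n+"0.npz");p=z["p"];d=z["d"];P=pts(n,d)
    hsv=cv2.cvtColor(p,cv2.COLOR_RGB2HSV);H,S,V=[hsv[...,i].astype(int) for i in range(3)]
    roi=(abs(P[...,0]-.5)<.25)&(abs(P[...,1])<.25)
    for name,m in dict(yellow=(H>20)&(H<32)&(S>150)&(V>100),orange=(H<12)&(S>180)&(V>120),
      blue=(H>100)&(H<125)&(S>150)).items():
        m=m&roi
        k,l,s,c=cv2.connectedComponentsWithStats(m.astype(np.uint8))
        for i in range(1,k):
            if s[i,4]>30:
                q=P[l==i]; top=q[q[:,2]>np.percentile(q[:,2],95)-.004]
                r=cv2.minAreaRect((top[:,:2]*1000).astype(np.float32))
                print(n,name,c[i].round(),s[i,4],"zmax",np.percentile(q[:,2],[5,95]).round(3),r, top.mean(0).round(4))
    # rail: height 58..70mm
    m=roi&(abs(P[...,2]-.064)<.005)&(P[...,0]>.4)
    q=P[m]; print(n,"rail",len(q),cv2.minAreaRect((q[:,:2]*1000).astype(np.float32)),q.mean(0),np.median(q[:,2]))
p=np.load("top0.npz")["p"][160:250,170:350];cv2.imwrite("pics/crop.png",cv2.resize(p,None,fx=4.4,fy=4.4,interpolation=cv2.INTER_CUBIC)[:,:,::-1])
E
```

```text
top yellow [190. 183.] 241 zmax [0.049 0.056] ((499.8050537109375, 93.77239227294922), (307.55328369140625, 47.01646041870117), 33.404727935791016) [0.6018 0.1612 0.0719]
top blue [218. 120.] 53 zmax [0.12  0.126] ((745.1551513671875, 101.95304107666016), (42.44268035888672, 9.234716415405273), 89.88534545898438) [0.746  0.1006 0.1236]
top blue [209. 180.] 187 zmax [0.003 0.046] ((633.2351684570312, 120.95337677001953), (37.331668853759766, 5.314664840698242), 87.55953979492188) [0.6332 0.1209 0.0453]
top blue [249. 184.] 208 zmax [0.003 0.046] ((628.9940185546875, 20.315980911254883), (39.72140121459961, 6.131764888763428), 86.77057647705078) [0.6293 0.0209 0.0454]
top blue [269. 186.] 215 zmax [0.003 0.046] ((510.62701416015625, -10.705448150634766), (41.556243896484375, 249.06260681152344), 80.44054412841797) [ 0.6216 -0.0291  0.0685]
top blue [289. 188.] 207 zmax [0.003 0.046] ((513.0883178710938, -37.62748718261719), (39.33002471923828, 260.1206970214844), 69.50666046142578) [ 0.613  -0.0762  0.0966]
top blue [310. 188.] 53 zmax [0.044 0.051] ((608.4767456054688, -127.4452133178
[... 1633 characters left out ...]
 0.0454]
scene blue [219. 203.] 47 zmax [0.012 0.018] ((501.1481018066406, -92.14849090576172), (104.78880310058594, 3.7232632637023926), 86.76162719726562) [ 0.5018 -0.0909  0.016 ]
scene blue [224. 212.] 561 zmax [0.002 0.007] ((524.7137451171875, -97.6357650756836), (110.37911987304688, 45.4386100769043), 89.48111724853516) [ 0.5248 -0.1017  0.0049]
scene blue [246. 218.] 34 zmax [0.002 0.007] ((575.97900390625, -68.06266021728516), (21.063005447387695, 13.33135986328125), 77.07429504394531) [ 0.5764 -0.0686  0.0055]
scene rail 691 ((586.3404541015625, -1.42388916015625), (305.09112548828125, 18.317646026611328), 87.90281677246094) [ 0.58701568 -0.00979499  0.06245857] 0.06246009725306256
```

View pics/crop.png

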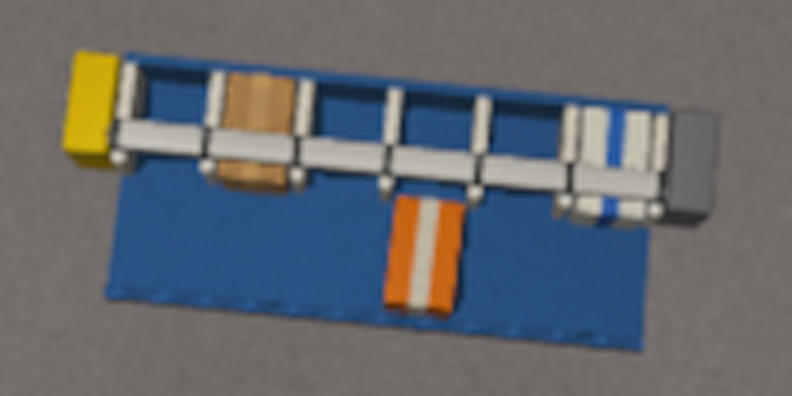

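```bash
cat > fit.py <<'E'
from h import *
def rail(n,p,d):
    P=pts(n,d); m=(abs(P[...,2]-.063)<.006)&(abs(P[...,0]-.586)<.035)&(abs(P[...,1])<.17)
    k,l,s,c=cv2.connectedComponentsWithStats(m.astype(np.uint8),connectivity=8)
    m=l==1+np.argmax(s[1:,4]); q=P[m]; q=q[abs(q[:,1])<.15] if 0 else q
    a=np.polyfit(q[:,1],q[:,0],1); r=q[:,0]-np.polyval(a,q[:,1]); q=q[abs(r)<.012]; a=np.polyfit(q[:,1],q[:,0],1)
    rect=cv2.minAreaRect((q[:,:2]*1000).astype(np.float32))
    return a,rect,np.median(q[:,2]),len(q)
E
python3 - <<'E'
from fit import *
for n in("top","scene"):
    z=np.load(n+"0.npz");p=z["p"];d=z["d"];print(n,rail(n,p,d))
    P=pts(n,d)
    hsv=cv2.cvtColor(p,cv2.COLOR_RGB2HSV);H,S,V=[hsv[...,i].astype(int) for i in range(3)]
    m=((H<12)|(H>175))&(S>140)&(V>90)&(abs(P[...,0]-.54)<.06)&(abs(P[...,1])<.09)
    m=cv2.morphologyEx(m.astype(np.uint8),cv2.MORPH_CLOSE,np.ones((9,9)))>0
    m&=(abs(P[...,2]-.047)<.006)&(abs(P[...,0]-.54)<.06)&(abs(P[...,1])<.08)
    q=P[m];r=cv2.minAreaRect((q[:,:2]*1000).astype(np.float32));print("carton",r,q.mean(0),len(q))
import bench;print([x for x in dir(bench) if x[0]!='_'], getattr(bench,'tip_extent',None))
E
```

```text
top (array([0.03840294, 0.5816275 ]), ((581.9182739257812, -2.608184814453125), (305.256103515625, 17.512859344482422), 87.79743194580078), np.float64(0.06302057615346585), 862)
carton ((534.4705200195312, -25.356977462768555), (36.93211364746094, 58.544708251953125), 86.83393096923828) [ 0.54126759 -0.03945056  0.04750008] 20
scene (array([0.03983538, 0.58775034]), ((586.3303833007812, -1.8440704345703125), (305.9303283691406, 18.328723907470703), 87.89395904541016), np.float64(0.06231950621017057), 741)
carton ((538.9252319335938, -25.05626106262207), (38.70222473144531, 59.86500930786133), 86.7975082397461) [ 0.53922221 -0.02496785  0.04635084] 278
['MotionError', 'camera', 'get_calibration', 'get_obs', 'hand_in', 'tip_extent'] 0.014
```

```bash
cat > go.py <<'E'
from h import *
from scipy.spatial.transform import Rotation as R
import sys
C=np.array([.5842,-.0022]); YAW=-.0388
try:
    exec(open("frame.txt").read())
except FileNotFoundError: pass
ex=np.array([np.cos(YAW),np.sin(YAW)]);ey=np.array([-np.sin(YAW),np.cos(YAW)]);O=C-.014*ex
def r2w(x,y): return O+ex*x/1e3+ey*y/1e3
def w2r(p): d=np.asarray(p)[:2]-O; return np.array([d@ex,d@ey])*1e3
def plan(x,y,ztip):
    o=get_obs(); w,a,b,c=o["eef_rot"]; T=R.from_quat([a,b,c,w])
    xd=-ex; G=R.from_matrix(np.array([[xd[0],ey[0],0],[xd[1],ey[1],0],[0,0,-1]]))
    p=np.r_[r2w(x,y),ztip/1e3+tip_extent]
    print("t",round(o["time_s"],2),"now rack",w2r(o["eef_pos"]).round(1),"tipz",round((o["eef_pos"][2]-tip_extent)*1e3,1),"F",o["wrist_force"].round(2),"open",round(o["opening"],2))
    print("shift",(T.inv().apply(p-o["eef_pos"])*1e3).round(1),"turn",(T.inv()*G).as_rotvec().round(3))
from bench import tip_extent
if __name__=="__main__": plan(*map(float,sys.argv[1:]))
E
python3 go.py 14 125 166
```

```text
t 0.15 now rack [-336.2  504.5] tipz 230.6 F [-0.9  -0.24 -0.02] open 1.0
shift [-474.3 -204.1   64.7] turn [-0.001 -0.001 -0.419]
```

```bash
python3 -m jog '[[[-474,-204,65],[0,0,-0.419],0],[[-474,-204,65],[0,0,-0.419],0],[[-474,-204,65],[0,0,-0.419],0],[[-474,-204,65],[0,0,-0.419],0],[[-474,-204,65],[0,0,-0.419],0],[[-474,-204,65],[0,0,-0.419],0],[[-474,-204,65],[0,0,-0.419],0],[[-474,-204,65],[0,0,-0.419],0],[[-474,-204,65],[0,0,-0.419],0],[[-474,-204,65],[0,0,-0.419],0],[[-474,-204,65],[0,0,-0.419],0],[[-474,-204,65],[0,0,-0.419],0],[[-474,-204,65],[0,0,-0.419],0],[[-474,-204,65],[0,0,-0.419],0],[[-474,-204,65],[0,0,-0.419],0],[[-474,-204,65],[0,0,-0.419],0],[[-474,-204,65],[0,0,-0.419],0]]'
python3 - <<'E'
from h import *
T=get_calibration("wrist")["world_from_camera"]
p,d=camera("wrist");cv2.imwrite("pics/w1.png",p[:,:,::-1]);np.savez("w1.npz",p=p,d=d,T=T)
E
python3 go.py 14 125 70
```

```text
time_s: 1.57
eef_pos: [0.588, 0.124, 0.1796]
eef_rot: [-0.001, 0.019, 1.0, -0.0]
wrist_force: [-0.2, 0.3, 0.5]
opening: 0.005
t 1.62 now rack [ 13.  126.4] tipz 165.8 F [0.18 0.62 0.04] open 0.0
shift [-1.1 -1.3 95.8] turn [-0.001 -0.001  0.002]
```

View pics/w1.png

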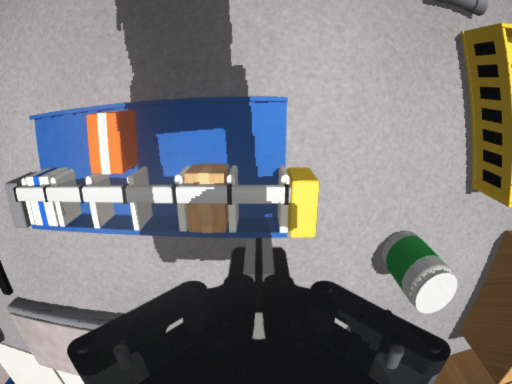

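The wrist view shows the rail at row ~194, with black bands at columns ~285, 232, 179 (y=150, 100, 50). The yellow block is at (303,202).

```bash
cat >> go.py <<'E'
def wray(u,v,z,T):
    c=get_calibration("wrist");a=np.array([(u-c["cx"])/c["fx"],(v-c["cy"])/c["fy"]]);r=np.hypot(*a)
    k=np.r_[a/r*np.sin(r),np.cos(r)];d=T[:3,:3]@k;o=T[:3,3];return o+d*(z-o[2])/d[2]
E
python3 - <<'E'
from go import *
z=np.load("w1.npz");p=z["p"];T=z["T"]
g=p.min(2).astype(int)
rows=[];
for u in range(20,292,4):
    col=g[170:225,u]
    s=p[170:225,u].astype(int); w=(s.min(1)>170)&(s.max(1)-s.min(1)<25)
    print(u,''.join('#' if x else '.' for x in w)) if u%16==0 else 0
E
python3 - <<'E'
import cv2,numpy as np
p=np.load("w1.npz")["p"][150:240,10:330];cv2.imwrite("pics/w1c.png",cv2.resize(p,None,fx=2.5,fy=2.5)[:,:,::-1])
E
```

```text
32 #......#########..####################################.
48 .........#####...####################################..
64 .................###############.....................##
80 ..............................##.......................
96 .................###############......#################
112 .................################......................
128 .........#.##..........................................
144 .......................................................
160 .................################......................
176 .....#######.....###########...........................
192 .................###########...........................
208 .................##....................................
224 .......................................................
240 .......................................................
256 .......................................................
272 .................################......................
288 ......########.........................................
```

View pics/w1c.png

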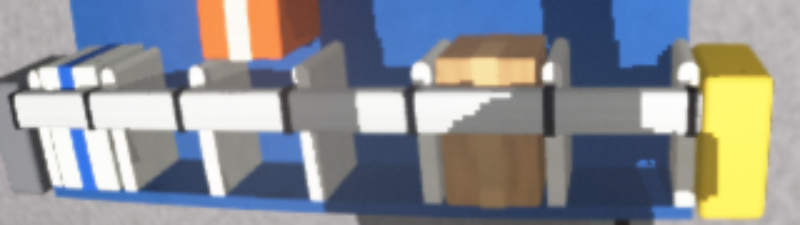

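Run:
```python
from go import *
T=np.load("w1.npz")["T"];print(T[:3,3])
for u,y in((286,150),(229.2,100),(173.6,50),(124.4,0),(82,-50),(45,-100)):
    print(y,[w2r(wray(u,v,.0635,T)).round(1) for v in(187,194,202)])
# yellow block top corners
print("bandsep top view bands")
for u,v in((689/2.5+10,47/2.5+150),(767/2.5+10,77/2.5+150)): print(w2r(wray(u,v,.054,T)))
```

```text
[0.50768894 0.12764902 0.30893095]
150 [array([  8.6, 150.6]), array([ 15. , 150.8]), array([ 22.4, 151. ])]
100 [array([  8.6, 101.3]), array([ 15. , 101.1]), array([ 22.5, 100.9])]
50 [array([ 8.5, 51.3]), array([15.1, 50.7]), array([22.7, 50. ])]
0 [array([8.3, 2.3]), array([15.2,  1.3]), array([23.2,  0. ])]
-50 [array([  8. , -46.6]), array([ 15.3, -48.1]), array([ 23.7, -49.9])]
-100 [array([  7.6, -97.5]), array([ 15.4, -99.6]), array([  24.4, -102.2])]
bandsep top view bands
[ -5.34614218 150.67169865]
[  5.54434411 179.38533903]
```

The wrist view agrees with the two fixed cameras to ~1 mm. I'll fold that in and descend onto the rail.

```bash
echo 'C=np.array([.5850,-.0014])' > frame.txt
python3 go.py 14 125 67
python3 -m jog '[[[-1,0,40],[0,0,0],0],[[-1,0,75],[0,0,0],0],[[-1,-1,95],[0,0,0],0],[[-1,-1,99],[0,0,0],0],[[-1,-1,99],[0,0,0],0],[[-1,-1,99],[0,0,0],0]]'
python3 go.py 14 125 61
```

```text
t 1.62 now rack [ 12.2 125.6] tipz 165.8 F [0.18 0.62 0.04] open 0.0
shift [-1.9 -0.5 98.8] turn [-0.001 -0.001  0.002]
time_s: 2.12
eef_pos: [0.5896, 0.1238, 0.0823]
eef_rot: [0.0, 0.018, 1.0, -0.0]
wrist_force: [0.3, 0.3, 0.7]
opening: 0.005
t 2.12 now rack [ 13.7 125.2] tipz 68.3 F [0.27 0.28 0.73] open 0.0
shift [-0.3 -0.2  7.3] turn [-0.001  0.001  0.003]
```

```bash
python3 -m jog '[[[0,0,2],[0,0,0],0],[[0,0,4],[0,0,0],0],[[0,0,6],[0,0,0],0],[[0,0,7],[0,0,0],0],[[0,0,7],[0,0,0],0],[[0,0,7],[0,0,0],0],[[0,0,7],[0,0,0],0]]'
python3 go.py 14 75 61
```

```text
time_s: 2.7
eef_pos: [0.5902, 0.1238, 0.0757]
eef_rot: [0.001, 0.018, 1.0, -0.0]
wrist_force: [2.3, 0.2, 1.0]
opening: 0.001
t 2.7 now rack [ 14.3 125.3] tipz 61.7 F [2.3  0.21 1.04] open 0.0
shift [  0.4 -50.3   0.8] turn [-0.001  0.002  0.003]
```

```bash
python3 -m jog '[[[0,0,1],[0,0,0],0],[[0,0,1],[0,0,0],0],[[0,0,1],[0,0,0],0],[[0,0,1],[0,0,0],0]]'
python3 - <<'E'
from go import *
for n in("scene","wrist"):
    p,d=camera(n)
    cv2.imwrite(f"pics/{n}2.png",p[:,:,::-1]);np.savez(n+"2.npz",p=p,d=d)
    print(get_obs()["wrist_force"],get_obs()["torque"])
p=cv2.imread("pics/scene2.png")[130:270,180:360];cv2.imwrite("pics/s2c.png",cv2.resize(p,None,fx=4,fy=4,interpolation=cv2.INTER_CUBIC))
E
```

```text
time_s: 3.03
eef_pos: [0.5902, 0.1238, 0.0748]
eef_rot: [0.001, 0.018, 1.0, -0.0]
wrist_force: [0.4, 1.0, 2.5]
opening: 0.001
[ 0.59713289 -0.36222428  2.21401032] [ 0.05647158 -0.11120515  0.03069151]
[1.08007231 0.98194157 1.7177608 ] [ 0.1022881  -0.08843874 -0.02749898]
```

View pics/s2c.png

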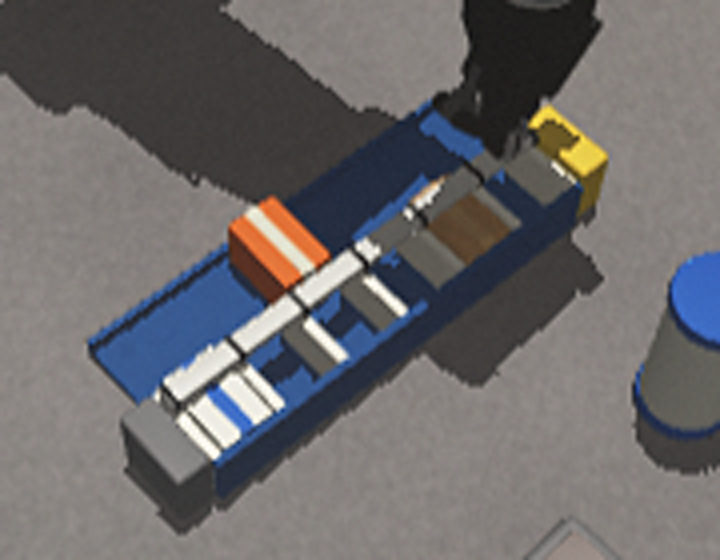

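View pics/wrist2.png

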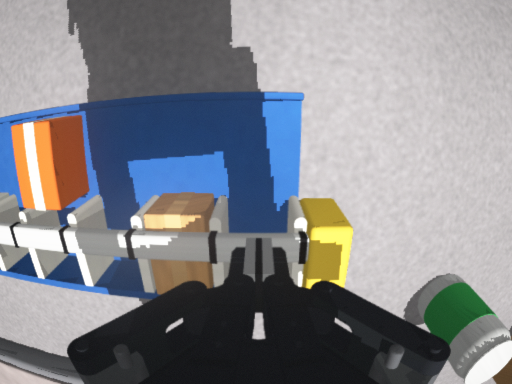

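The fingertip is on the rail over gap 1 with about 2 N upward. Now I'll slide to gap 2, about 0.7 mm deeper.

```bash
python3 go.py 14 75 60
python3 -m jog '[[[0,0,1],[0,0,0],0],[[0,0,1],[0,0,0],0],[[0,-5,1],[0,0,0],0],[[0,-10,1],[0,0,0],0],[[0,-15,1],[0,0,0],0],[[0,-20,1],[0,0,0],0],[[0,-25,1],[0,0,0],0],[[0,-30,1],[0,0,0],0],[[0,-35,1],[0,0,0],0],[[0,-40,1],[0,0,0],0],[[0,-45,1],[0,0,0],0],[[0,-50,1],[0,0,0],0],[[0,-50,1],[0,0,0],0],[[0,-50,1],[0,0,0],0],[[0,-50,1],[0,0,0],0]]'
python3 go.py 14 25 60
```

```text
t 3.13 now rack [ 14.3 125.3] tipz 60.8 F [1.08 0.98 1.72] open -0.0
shift [  0.5 -50.3   0.8] turn [-0.001  0.002  0.003]
time_s: 4.38
eef_pos: [0.5884, 0.0732, 0.0738]
eef_rot: [0.001, 0.018, 1.0, -0.001]
wrist_force: [-0.1, -2.4, 2.6]
opening: 0.001
t 4.38 now rack [14.5 74.7] tipz 59.8 F [-0.15 -2.41  2.63] open 0.0
shift [  0.7 -49.6  -0.1] turn [-0.002  0.002  0.002]
```

```bash
python3 -m jog '[[[0,0,0],[0,0,0],0],[[0,-5,0],[0,0,0],0],[[0,-10,0],[0,0,0],0],[[0,-15,0],[0,0,0],0],[[0,-20,0],[0,0,0],0],[[0,-25,0],[0,0,0],0],[[0,-30,0],[0,0,0],0],[[0,-35,0],[0,0,0],0],[[0,-40,0],[0,0,0],0],[[0,-45,0],[0,0,0],0],[[0,-49,0],[0,0,0],0],[[0,-49,0],[0,0,0],0],[[0,-49,0],[0,0,0],0],[[0,-49,0],[0,0,0],0]]'
python3 go.py -33 -72 110
python3 - <<'E'
from go import *
p,d=camera("scene")
p=p[130:270,180:360,::-1];cv2.imwrite("pics/s3c.png",cv2.resize(p,None,fx=4,fy=4,interpolation=cv2.INTER_CUBIC))
print(get_obs()["wrist_force"])
E
```

```text
time_s: 5.55
eef_pos: [0.5867, 0.0236, 0.0739]
eef_rot: [0.001, 0.018, 1.0, -0.001]
wrist_force: [0.0, -2.0, 3.0]
opening: 0.0
t 5.55 now rack [14.8 25.1] tipz 59.9 F [ 0.02 -2.    2.98] open 0.0
shift [ 47.9 -97.1 -49.9] turn [-0.002  0.002  0.002]
[ 0.09847348 -2.1102788   3.45739396]
```

View pics/s3c.png

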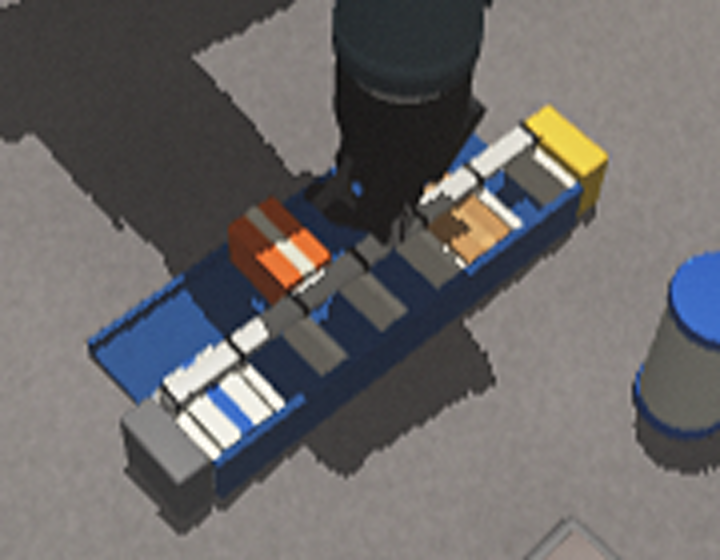

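The fingertip is on the rail over gap 3 (black bands visible either side), with 3 N upward. I'll lift, then cross to the right of the carton.

```bash
python3 -m jog '[[[0,0,-25],[0,0,0],0],[[0,0,-50],[0,0,0],0],[[24,-20,-50],[0,0,0],0],[[48,-50,-50],[0,0,0],0],[[48,-80,-50],[0,0,0],0],[[48,-98,-50],[0,0,0],0],[[48,-98,-50],[0,0,0],0],[[48,-98,-50],[0,0,0],0]]'
python3 - <<'E'
from go import *
T=get_calibration("wrist")["world_from_camera"]
p,d=camera("wrist");cv2.imwrite("pics/w4.png",p[:,:,::-1]);np.savez("w4.npz",p=p,d=d,T=T)
E
python3 go.py -33 -72 22
```

```text
time_s: 6.27
eef_pos: [0.5348, -0.0726, 0.1238]
eef_rot: [0.001, 0.019, 1.0, -0.001]
wrist_force: [0.1, -0.4, 0.3]
opening: 0.001
t 6.32 now rack [-33.4 -72.3] tipz 109.7 F [-0.26  1.01  0.2 ] open -0.0
shift [-0.3  0.4 87.7] turn [-0.001  0.001  0.002]
```

View pics/w4.png

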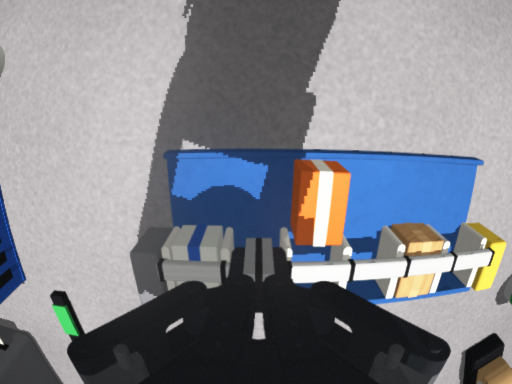

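```bash
python3 -m jog '[[[0,0,30],[0,0,0],0],[[0,0,60],[0,0,0],0],[[0,0,80],[0,0,0],0],[[0,0,90],[0,0,0],0],[[0,0,91],[0,0,0],0],[[0,0,91],[0,0,0],0],[[0,5,91],[0,0,0],0],[[0,10,91],[0,0,0],0],[[0,14,91],[0,0,0],0],[[0,18,91],[0,0,0],0],[[0,22,91],[0,0,0],0],[[0,26,91],[0,0,0],0],[[0,30,91],[0,0,0],0],[[0,34,91],[0,0,0],0],[[0,38,91],[0,0,0],0],[[0,42,91],[0,0,0],0],[[0,42,91],[0,0,0],0]]'
cat > look.py <<'E'
from go import *
n=sys.argv[1]
T=get_calibration("wrist")["world_from_camera"]
p,d=camera("wrist");np.savez("w.npz",p=p,d=d,T=T);cv2.imwrite(f"pics/{n}w.png",p[:,:,::-1])
p,d=camera("scene");P=pts("scene",d)
c=p[130:270,180:360,::-1];cv2.imwrite(f"pics/{n}s.png",cv2.resize(c,None,fx=4,fy=4,interpolation=cv2.INTER_CUBIC))
hsv=cv2.cvtColor(p,cv2.COLOR_RGB2HSV);H,S,V=[hsv[...,i].astype(int) for i in range(3)]
m=((H<12)|(H>175))&(S>170)&(V>60)&(abs(P[...,0]-.56)<.09)&(abs(P[...,1])<.09)
m=cv2.morphologyEx(m.astype(np.uint8),cv2.MORPH_CLOSE,np.ones((9,9)))>0
m&=(abs(P[...,2]-.047)<.005)&(abs(P[...,0]-.55)<.09)&(abs(P[...,1])<.09)
q=P[m];q=np.array([w2r(a) for a in q]);print("carton rack rect (scene)",cv2.minAreaRect(q.astype(np.float32)),len(q))
plan(-33,0,20)
E
python3 look.py a
```

```text
time_s: 7.73
eef_pos: [0.5363, -0.0291, 0.0324]
eef_rot: [0.0, 0.018, 1.0, -0.0]
wrist_force: [0.1, -0.8, 0.1]
opening: -0.004
carton rack rect (scene) ((-24.375268936157227, 2.711942672729492), (42.848148345947266, 37.725677490234375), 1.7330965995788574) 124
t 7.83 now rack [-33.7 -29.9] tipz 18.3 F [ 0.07  0.25 -0.63] open -0.0
shift [-0.8 29.9 -1.7] turn [-0.001  0.001  0.002]
```

```bash
python3 -c "
import cv2,numpy as np
a=cv2.imread('pics/aw.png');b=cv2.imread('pics/as.png');b=cv2.resize(b,(494,384));cv2.imwrite('pics/a2.png',cv2.resize(np.hstack([a,b]),(800,305)))"
```

```text
(no output)
```

View pics/a2.png

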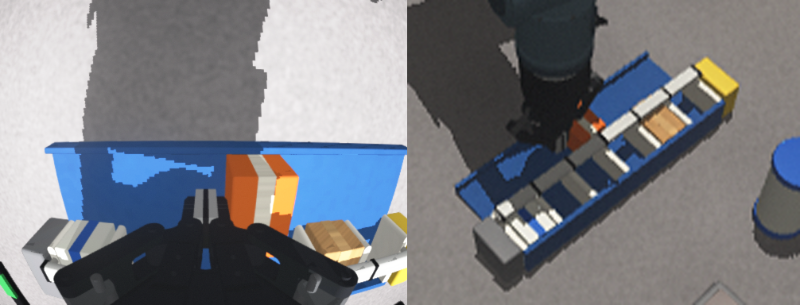

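The carton is at y≈+2.7 and still square, so the finger half-width is ≈13.6 mm. It needs ≈22 mm more.

```bash
python3 -m jog '[[[0,4,0],[0,0,0],0],[[0,8,0],[0,0,0],0],[[0,12,0],[0,0,0],0],[[0,15,0],[0,0,0],0],[[0,18,0],[0,0,0],0],[[0,20,0],[0,0,0],0],[[0,21,0],[0,0,0],0],[[0,22,0],[0,0,0],0],[[0,22,0],[0,0,0],0],[[0,22,0],[0,0,0],0]]'
python3 look.py b
python3 -c "
import cv2,numpy as np
a=cv2.imread('pics/bw.png');b=cv2.imread('pics/bs.png');b=cv2.resize(b,(494,384));cv2.imwrite('pics/b2.png',cv2.resize(np.hstack([a,b]),(800,305)))"
```

```text
time_s: 8.67
eef_pos: [0.5368, -0.0073, 0.0322]
eef_rot: [0.0, 0.018, 1.0, -0.0]
wrist_force: [-0.0, 0.1, 0.5]
opening: 0.002
carton rack rect (scene) ((-22.66490936279297, 23.507295608520508), (41.526283264160156, 38.523902893066406), 5.475090980529785) 120
t 8.77 now rack [-33.9  -7.9] tipz 18.2 F [ 0.25 -0.47 -0.02] open 0.0
shift [-0.9  7.9 -1.8] turn [-0.001  0.     0.002]
```

View pics/b2.png

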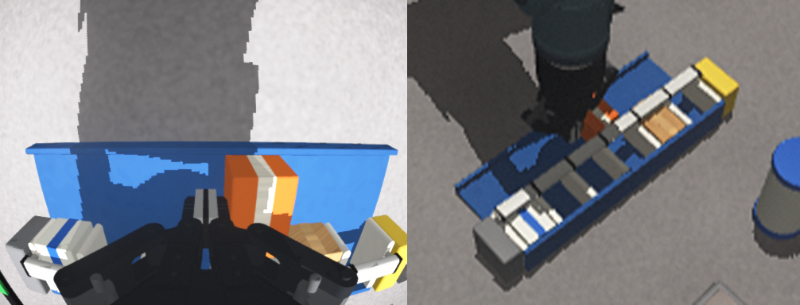

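```bash
python3 -m jog '[[[0,-8,0],[0,0,0],0],[[0,-15,0],[0,0,0],0],[[0,-15,-30],[0,0,0],0],[[0,-15,-65],[0,0,0],0],[[20,0,-92],[0,0,0],0],[[45,15,-92],[0,0,0],0],[[66,33,-92],[0,0,0],0],[[66,33,-92],[0,0,0],0],[[66,33,-92],[0,0,0],0]]'
python3 look.py c
python3 -c "
import cv2,numpy as np
a=cv2.imread('pics/cw.png');b=cv2.imread('pics/cs.png');b=cv2.resize(b,(494,384));cv2.imwrite('pics/c2.png',cv2.resize(np.hstack([a,b]),(800,305)))"
```

```text
time_s: 9.52
eef_pos: [0.4714, 0.0282, 0.1243]
eef_rot: [0.0, 0.018, 1.0, -0.0]
wrist_force: [0.8, -0.2, 0.5]
opening: -0.001
carton rack rect (scene) ((-32.39557647705078, 25.02315902709961), (58.81620407104492, 36.470149993896484), 0.8904885649681091) 196
t 9.62 now rack [-99.2  24.3] tipz 110.4 F [ 0.37 -0.2  -0.05] open -0.0
shift [-66.  -24.3  90.6] turn [-0.001  0.002  0.002]
```

View pics/c2.png

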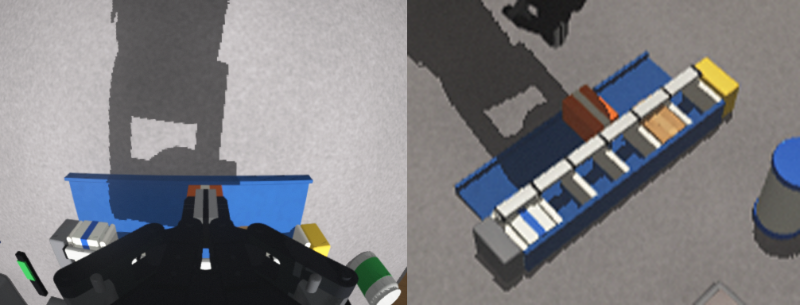

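View pics/cw.png

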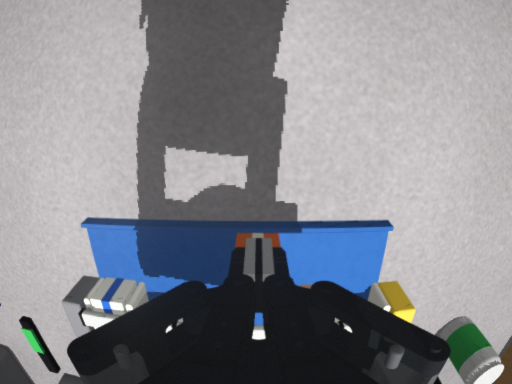

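The carton is at rack (-32, +25), yaw <1°, lined up with the third gap. I'll lower behind it, tip above the lip, and push.

```bash
python3 go.py -85 25 22
python3 -m jog '[[[0,0,30],[0,0,0],0],[[0,0,60],[0,0,0],0],[[0,0,80],[0,0,0],0],[[0,1,88],[0,0,0],0],[[0,1,88],[0,0,0],0],[[-7,1,88],[0,0,0],0],[[-14,1,88],[0,0,0],0],[[-20,1,88],[0,0,0],0],[[-25,1,88],[0,0,0],0],[[-30,1,88],[0,0,0],0],[[-35,1,88],[0,0,0],0],[[-40,1,88],[0,0,0],0],[[-45,1,88],[0,0,0],0],[[-50,1,88],[0,0,0],0],[[-55,1,88],[0,0,0],0],[[-60,1,88],[0,0,0],0],[[-60,1,88],[0,0,0],0]]'
python3 look.py d
```

```text
t 9.62 now rack [-99.2  24.3] tipz 110.4 F [ 0.37 -0.2  -0.05] open -0.0
shift [-14.    0.8  88.5] turn [-0.001  0.002  0.002]
time_s: 11.03
eef_pos: [0.5344, 0.0258, 0.0367]
eef_rot: [0.002, 0.019, 1.0, -0.001]
wrist_force: [0.6, 0.3, 0.8]
opening: -0.002
carton rack rect (scene) ((6.48423957824707, 24.641300201416016), (59.84925079345703, 37.16596984863281), 1.1803730726242065) 163
t 11.13 now rack [-38.6  25.3] tipz 22.5 F [ 0.58 -0.08 -0.22] open -0.0
shift [ -5.5 -25.3   2.5] turn [-0.001  0.002  0.002]
```

View pics/ds.png

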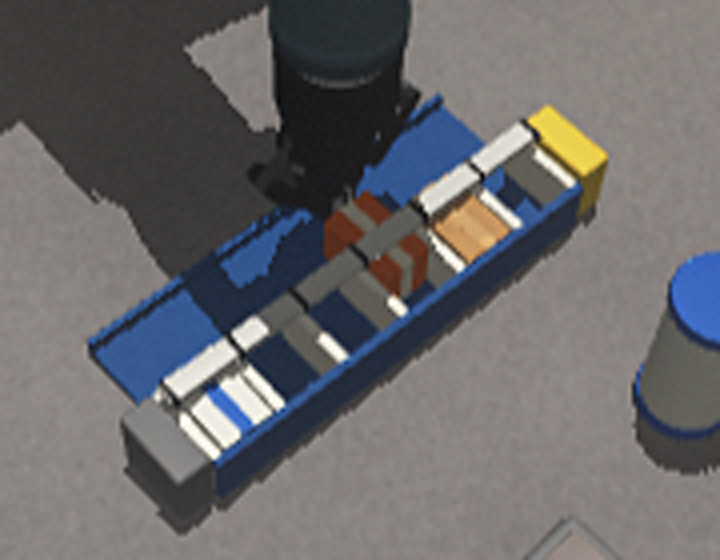

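The carton has entered the gap (x≈6.5, square). About 21 mm to go, slowing near the stop.

```bash
python3 -m jog '[[[-4,0,0],[0,0,0],0],[[-8,0,0],[0,0,0],0],[[-12,0,0],[0,0,0],0],[[-15,0,0],[0,0,0],0],[[-17,0,0],[0,0,0],0],[[-18,0,0],[0,0,0],0],[[-19,0,0],[0,0,0],0],[[-20,0,0],[0,0,0],0],[[-20,0,0],[0,0,0],0],[[-20,0,0],[0,0,0],0]]'
python3 look.py e
```

```text
time_s: 11.97
eef_pos: [0.5535, 0.0251, 0.0365]
eef_rot: [0.001, 0.019, 1.0, -0.001]
wrist_force: [-0.3, -0.9, -0.3]
opening: -0.0
carton rack rect (scene) ((25.188508987426758, 24.375171661376953), (60.21467208862305, 36.35370635986328), 0.4783957898616791) 190
t 12.07 now rack [-18.5  25.3] tipz 22.6 F [-0.56 -0.55  0.37] open 0.0
shift [ 14.6 -25.3   2.6] turn [-0.001  0.003  0.002]
```

```bash
python3 -m jog '[[[-1,0,0],[0,0,0],0],[[-1.5,0,0],[0,0,0],0],[[-2,0,0],[0,0,0],0],[[-2,0,0],[0,0,0],0],[[-2,0,0],[0,0,0],0]]'
python3 go.py -13 25 22
python3 -m jog '[[[-0.5,0,0],[0,0,0],0],[[-1,0,0],[0,0,0],0],[[-1,0,0],[0,0,0],0],[[-1,0,0],[0,0,0],0]]'
python3 look.py f
```

```text
time_s: 12.48
eef_pos: [0.5557, 0.0251, 0.0366]
eef_rot: [0.001, 0.019, 1.0, -0.001]
wrist_force: [-0.1, -0.3, 0.1]
opening: 0.002
t 12.48 now rack [-16.3  25.3] tipz 22.6 F [-0.05 -0.35  0.08] open 0.0
shift [-3.3 -0.3  0.6] turn [-0.001  0.003  0.002]
time_s: 12.82
eef_pos: [0.5567, 0.025, 0.0366]
eef_rot: [0.001, 0.019, 1.0, -0.001]
wrist_force: [-0.2, -0.9, -0.1]
opening: 0.0
carton rack rect (scene) ((38.56156539916992, 25.09286880493164), (36.6255989074707, 37.49959945678711), 89.54298400878906) 163
t 12.92 now rack [-15.3  25.3] tipz 22.6 F [-0.84  0.69  0.52] open 0.0
shift [ 17.8 -25.3   2.6] turn [-0.001  0.003  0.002]
```

```bash
python3 -m jog '[[[-0.5,0,0],[0,0,0],0],[[-1,0,0],[0,0,0],0],[[-1,0,0],[0,0,0],0],[[-1,0,0],[0,0,0],0]]'
python3 go.py -13 25 22
python3 -m jog '[[[-0.5,0,0],[0,0,0],0],[[-1,0,0],[0,0,0],0],[[-1,0,0],[0,0,0],0],[[-1,0,0],[0,0,0],0]]'
python3 look.py g
```

```text
time_s: 13.25
eef_pos: [0.5578, 0.025, 0.0366]
eef_rot: [0.002, 0.019, 1.0, -0.001]
wrist_force: [-0.3, 0.3, 0.6]
opening: -0.0
t 13.25 now rack [-14.2  25.3] tipz 22.6 F [-0.32  0.28  0.63] open -0.0
shift [-1.2 -0.3  0.6] turn [-0.001  0.003  0.002]
time_s: 13.58
eef_pos: [0.5588, 0.0249, 0.0366]
eef_rot: [0.001, 0.019, 1.0, -0.001]
wrist_force: [-1.6, -0.1, -0.1]
opening: -0.001
carton rack rect (scene) ((39.27994918823242, 24.504125595092773), (36.705501556396484, 37.76021957397461), 89.53121948242188) 167
t 13.68 now rack [-13.2  25.3] tipz 22.6 F [-1.28  0.88  1.39] open -0.0
shift [ 19.8 -25.3   2.6] turn [-0.001  0.003  0.002]
```

```bash
python3 -m jog '[[[-0.5,0,0],[0,0,0],0],[[-1,0,0],[0,0,0],0],[[-1,0,0],[0,0,0],0]]'
python3 -m jog '[[[-0.5,0,0],[0,0,0],0],[[-1,0,0],[0,0,0],0],[[-1,0,0],[0,0,0],0]]'
python3 look.py h
```

```text
time_s: 13.93
eef_pos: [0.5588, 0.025, 0.0365]
eef_rot: [0.0, 0.018, 1.0, -0.001]
wrist_force: [-5.5, 0.1, 5.2]
opening: 0.003
time_s: 14.18
eef_pos: [0.5588, 0.025, 0.0364]
eef_rot: [-0.001, 0.018, 1.0, -0.001]
wrist_force: [-5.8, -0.2, 6.6]
opening: -0.001
carton rack rect (scene) ((38.945701599121094, 24.80978012084961), (37.733970642089844, 40.55731201171875), 89.77376556396484) 169
t 14.28 now rack [-13.2  25.3] tipz 22.4 F [-6.46 -0.95  5.96] open 0.0
shift [ 19.9 -25.3   2.4] turn [-0.001 -0.002  0.002]
```

View pics/hs.png

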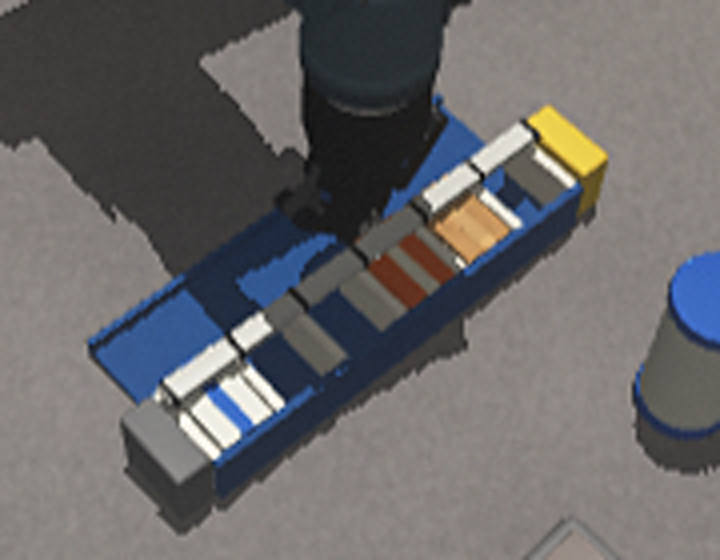

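The carton came firmly to rest against the stop, with the force rising to ~6 N at exactly the predicted finger position. Next I'll back off and lift clear.

```bash
python3 -m jog '[[[5,0,0],[0,0,0],0],[[15,0,0],[0,0,0],0],[[30,0,0],[0,0,0],0],[[45,0,-5],[0,0,0],0],[[60,0,-40],[0,0,0],0],[[80,0,-80],[0,0,0],0],[[110,0,-120],[0,0,0],0],[[140,0,-150],[0,0,0],0],[[160,0,-170],[0,0,0],0],[[160,0,-170],[0,0,0],0],[[160,0,-170],[0,0,0],0]]'
python3 look.py i
python3 - <<'E'
from go import *
p,d=camera("top");c=p[160:250,170:350];cv2.imwrite("pics/itop.png",cv2.resize(c,None,fx=4.4,fy=4.4,interpolation=cv2.INTER_CUBIC)[:,:,::-1])
E
```

```text
time_s: 15.2
eef_pos: [0.4004, 0.0308, 0.2095]
eef_rot: [0.003, 0.018, 1.0, -0.001]
wrist_force: [-0.3, -1.9, -1.6]
opening: -0.0
carton rack rect (scene) ((41.07552719116211, 25.09939193725586), (38.57404708862305, 34.99534225463867), 87.4862289428711) 165
t 15.3 now rack [-172.5   25.2] tipz 192.5 F [ 0.58  0.43 -0.48] open -0.0
shift [-139.5  -25.2  172.5] turn [-0.001 -0.     0.002]
```

View pics/is.png

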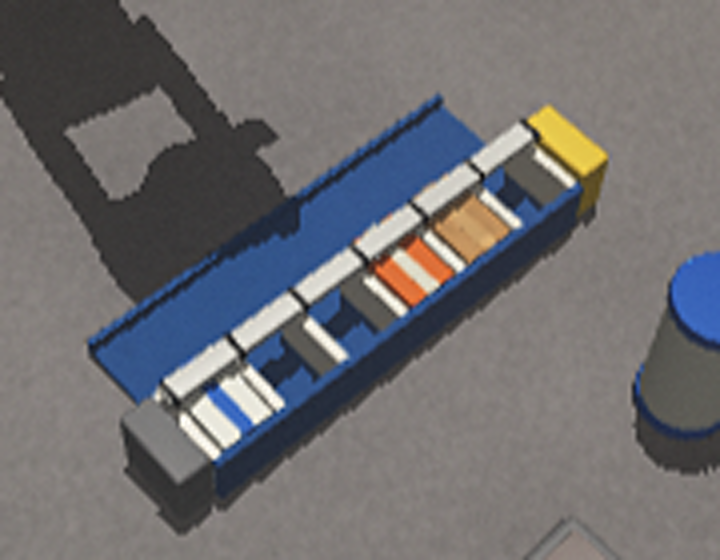

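View pics/itop.png

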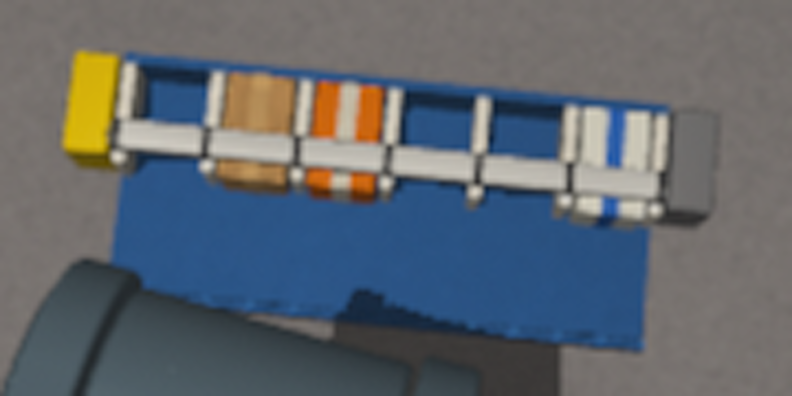

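View pics/iw.png

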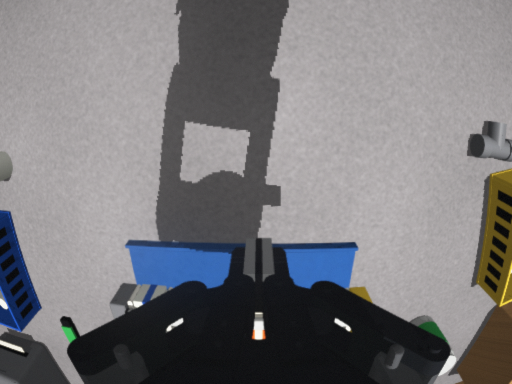

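The top view shows orange at (347,140) in gap 3. It is seated as deep as brown and white (far edges level at the stop, near faces equally proud), and nothing else has moved. The hand is clear.

```bash
python3 -c "
from bench import *
print(hand_in())"
```

```text
the job is handed in; nothing more can be done
None
```

I ran the shut fingertips along the rail from the yellow (left) end and pressed over gaps 1, 2 and 3 with about 2–3 N, then lifted off. I then pushed the orange carton along the channel to rack y ≈ +25 mm and into the third gap, until the wrist force rose to about 6 N with the finger no longer advancing. The hand was backed off and raised clear, and the job was handed in at about 15 s of the 64 s.

**Last checks that agreed:**
- In the top and scene views the orange carton sits square in the third gap, about as deep as the brown and white cartons.
- The brown and white cartons look unmoved in those views. The arm went nowhere near the loose items, but I did not re-measure their positions at the end.
- The tool was about 19 cm above the bench and well behind the rack, with wrist force at noise level.

**Checks that disagreed or failed:**
- The two fixed cameras differed by about 4–6 mm in rack x. I averaged them, and the wrist camera's view of the rail agreed with the average to about 1 mm.
- The final scene-camera fit of the carton saw only part of its top, because the rail hides some of it. Full depth was therefore judged from the stop contact, the finger position and the comparison with its neighbours. The same fit put its angle at about 2.5°, against under 1.5° in the earlier fits while it was being pushed into the gap.
- During the last push against the stop, about 6 N of upward force also appeared. I did not trace the cause.

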